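# Make up two condiment trays

### The job

Make up the two table trays from the jars and bottles on the worktop: in the long tray a slim spice jar in the middle pocket with a squat bottle in the pocket on each side of it, and in the short tray the wide jar in the large pocket and a slim spice jar in the small one. Set everything down upright on the pocket floors without dropping it, leave the slim jar that is left over standing where it is, and do not disturb the candle glass or the flat tin.

Things in the scene. Friction and masses are not known exactly. Their poses are not given: they have to be found in the camera images.
- wide_jar: the wide round jar with a white lid, the broadest of the jars: 63 mm diameter, 104 mm tall, 0.44 kg, standing upright; origin at the centre of its underside, z up its axis
- slim_jar_a: slim round spice jar with a black cap that has a green disc on top, 45 mm diameter, 105 mm tall, 0.11 kg, standing upright; one of three alike, any of which will do; origin at the centre of its underside, z up its axis
- slim_jar_b: slim round spice jar with a black cap that has a green disc on top, 45 mm diameter, 105 mm tall, 0.11 kg, standing upright; one of three alike, any of which will do; origin at the centre of its underside, z up its axis
- slim_jar_c: slim round spice jar with a black cap that has a green disc on top, 45 mm diameter, 105 mm tall, 0.11 kg, standing upright; one of three alike, any of which will do; origin at the centre of its underside, z up its axis
- squat_bottle_a: squat round white-labelled bottle with a ribbed white cap, 48 mm diameter, 82 mm tall, 0.11 kg, standing upright; one of two alike; origin at the centre of its underside, z up its axis
- squat_bottle_b: squat round white-labelled bottle with a ribbed white cap, 48 mm diameter, 82 mm tall, 0.11 kg, standing upright; one of two alike; origin at the centre of its underside, z up its axis
- long_tray: the long narrow tray, 212 x 74 x 24 mm, with three equal square pockets in a row, each 64 x 64 mm inside, their centres at x = -69, 0 and +69 mm, y = 0. Fixed to the worktop, pale wood; walls 5 mm thick, 24 mm high; inner floor 4 mm above the worktop; origin at the centre of its underside, x along the row of pockets, z up.
- short_tray: the short broad tray, 161 x 92 x 24 mm, with two pockets: the large one 82 x 82 mm inside, centre at x = -34.5 mm; the small one 64 (along x) x 82 mm, centre at x = +43.5 mm; both at y = 0. Fixed to the worktop, pale wood; walls 5 mm thick, 24 mm high; inner floor 4 mm above the worktop; origin at the centre of its underside, x along the row of pockets, z up.
- candle: bystander: pink candle in a clear glass, 76 mm diameter, 90 mm tall, loose; origin at the centre of its underside
- tin: bystander: flat gold tin, 86 mm diameter, 40 mm tall, loose; origin at the centre of its underside
Not all that is in view belongs to the job. Leave any orange or purple look-alike of the slim_jar_a alone.

How it is judged:
By the outcome, as a careful person would: the job done as asked, in the order asked, and still so for the second after the job is handed in, with the robot touching nothing.
It also fails if it takes over 120 s, if anything falls off the work surface, if the arm or the gripper's body presses on something with over 40 N, if the wrist force passes 120 N, or if a joint passes its speed limit or range.

### The arm

A 6-joint arm with a two-finger parallel gripper is mounted at the origin on a cart in front of the work surface, level with it; the furniture and walls round the work are solid. World frame = base frame: x ahead of the robot, y to its left, z up, the work surface at z = 0. Lengths are in m, angles in degrees, forces in N, time in s.
With the tool pointing down it reaches from about 0.325 to 0.9 m from the base axis. Payload 3.5 kg.
Tool frame: the origin (TCP) lies at the very end of the fingers, on their centre line; the grasp point (between the pads) lies 19 mm behind it (r.pinch_z is the distance from the TCP to the grasp point, in m); z points along the fingers, y is the line along which they close (so a half turn about z gives the same grasp; the last joint's range is limited). The gripper opens to 85 mm and grips with 20 to 120 N. Pads are 22 mm wide; open, the fingers measure 114 mm over their backs; the gripper's body (76 mm by 85 mm) begins 54 mm behind the grasp point. The pads swing forward as they close: fully open they stand 13 mm farther back than shut.
Start: joints at [64.378, 15.837, -1.513, 72.651, 0, 84.076], TCP at [0.211, 0.588, 0.196] pointing down, gripper open.
Joint ranges: [-178.77, 178.77], [-48.84, 107.48], [-61.69, 71.31], [-111.58, 123.2], [-90, 87.43], [-180, 180]. Speed limits (degrees/s): [147.25, 147.25, 180, 180, 180, 180].

### API

Orientations are given as a 3x3 rotation matrix whose columns are the frame's x, y, z axes.
In Python, from plant import r, read_camera, calibration, finder gives the robot as it stands.
- The arm moves only by the tool drive_tool, never from a script. Its argument "plan" is a list that holds one entry, the list of rows, each a list of 5 numbers: the shift along the tool's x, y, z in cm, then the turn about the tool's z in rad, then the finger opening in cm, from 0 to 8.54. A call has 1 to 10 rows; each row shifts and turns the commanded pose from where the row before left it, along the tool's axes as they then stand; what a row does not reach is not made up. A row lasts 1/12 s, in which the tool goes at most 41.7 mm and 7.16 degrees, less where a joint would pass 70% of its speed; a pose out of reach is approached as far as the arm can. A call is refused whole if a number of a shift passes 4.17 or a number of a turn 0.125, either way. A call with a gripper value outside its range is refused whole. The fingers move at their own pace and stop on an object; the grip force is fixed at half the most. Time passes only in rows, so rows that do not move let the fingers close. It gives the time, the measured TCP pose, the force, the opening and the grip force at its end, in the units of the state.
- r.state(): the state, without advancing time (a new reading comes with each control period).
- read_camera(name): name is "scene" or "top" or "wrist"; returns the picture (420x560x3 uint8, red, green, blue); there is no depth.
- calibration(name): a dict with "vfov" (degrees; the focal length in pixels is half the picture's height over the tangent of half this angle, whatever the lens; pixels are square), "cx", "cy" (the principal point, pixels), "R" (3x3) and "t" (3): a world point X has camera coordinates R X + t; the wrist camera has in their place "hand_eye" (4x4, takes a point from camera to tool coordinates, whose origin is the TCP and whose axes are the flange's). Camera axes: x right, y down, z forward; pixel columns grow to the right and rows downward; lengths in m; the calibration is good to about 2 mm. A picture is of the moment at which its call begins: read the wrist's pose just before it. calibration takes no time and is no camera call.
- r.hand_in(): hands the job in; it is judged then, once.
Trained networks look in the newest picture that a camera, given by its name, has taken for a name from the list of things; names that differ only in an ending like _2 or _b are one class to them, and where a whole thing is asked for, a point or a joint stands for the part that bears it (a point fixed in the world has none). Each returns a list of dicts, best first, with "score" (0 to 1); they miss things now and then, are a little off and sometimes report something else, mostly with a low value. They report only what shows in the picture. A call takes as long as a camera call. They do not tell look-alikes from the thing itself.
- finder.masks_of(target, camera): "pixels" (420x560 bool, what is visible of it) and "location" ([column, row] in pixels, amid what is visible of it).
The state is a dict: "t": time; "qpos": joint angles; "joint_vel": joint speeds; "effort": joint torques, N m; "tool_pos": TCP position; "tcp_rot": TCP orientation; "wrist_force": force on the tool from outside, world axes, zero at the start; "moment": the same for the moment, N m; "opening": opening from 0.0 (shut) to 1.0 (fully open); "grip_force": force on a finger pad.
Only numpy, scipy, OpenCV 4.12 (cv2) and the standard library are available. Lean on these libraries where they do the work, as an engineer would, in place of code of your own. Each camera call takes 0.05 s, during which the arm holds its last target. There are 200 camera calls.

## Working session

There is one attempt and no reset: what is moved stays moved. The work goes in short steps, Python scripts to look and compute and a tool call to move; the robot and the scene stay as the last step left them, time stands still between calls to the robot, and variables do not carry over. Pictures are saved under pics/ and viewed, at most 14 in all, crops included, and the job is handed in when it is done.

Besides the shell and the picture viewer there is one more tool, called after ">>>" as name([rows], argument=value, ...), one row to a line, values as JSON. drive_tool: Moves the arm, as the interface text tells. Its arguments: {"type":"object","properties":{"plan":{"type":"array"}},"required":["plan"]}

```bash
ls; mkdir -p pics
python3 - <<'E'
from plant import r, read_camera, calibration, finder
import cv2,numpy as np
for n in ("scene","top"):
    cv2.imwrite(f"pics/{n}0.png",read_camera(n)[:,:,::-1])
    c=calibration(n);print(n,c)
    for t in ["wide_jar","slim_jar_a","squat_bottle_a","long_tray","short_tray","candle","tin"]:
        for d in finder.masks_of(t,n):print(t,round(d["score"],2),d["location"],d["pixels"].sum())
print(calibration("wrist"));s=r.state();print(s["t"],s["tool_pos"],s["tcp_rot"])
E
```

```text
pics
scene {'vfov': 52.32913025325212, 'cx': 289.9903388319537, 'cy': 206.65437155810946, 'R': array([[ 0.90100869, -0.43373378, -0.00763835],
       [-0.19911051, -0.3978466 , -0.89558533],
       [ 0.38540672,  0.80845105, -0.4448242 ]]), 't': array([-0.50850393,  0.16756079,  0.87751825])}
wide_jar 0.58 [373.0, 277.1] 1761
slim_jar_a 0.84 [235.3, 172.4] 521
slim_jar_a 0.76 [342.5, 205.3] 678
slim_jar_a 0.72 [301.9, 180.5] 560
slim_jar_a 0.69 [286.8, 168.9] 357
squat_bottle_a 0.97 [325.4, 234.9] 779
squat_bottle_a 0.9 [287.2, 200.5] 551
long_tray 0.69 [225.6, 204.5] 1528
candle 0.93 [374.6, 217.4] 1274
tin 0.86 [199.8, 173.9] 527
tin 0.17 [374.0, 215.5] 1314
top {'vfov': 48.128551520382324, 'cx': 281.84431117126996, 'cy': 207.5030501026452, 'R': array([[ 0.02744921, -0.99952858,  0.01375364],
       [-0.99365845, -0.02878365, -0.10869398],
       [ 0.10903862, -0.01068285, -0.99398011]]), 't': array([0.04591974, 0.59984512, 1.50922805])}
wide_jar 0.69 [398.3, 210.7] 416
slim_jar_a 0.76 [212.3, 233.3] 204
slim_jar_a 0.75 [217.8, 205.9] 230
slim_jar_a 0.75 [252.9, 180.6] 196
slim_jar
[... 153 characters left out ...]
[337.4, 170.0] 348
tin 0.97 [172.0, 253.1] 619
tin 0.5 [255.1, 179.9] 231
{'vfov': 58.97390624558346, 'cx': 277.09906717840033, 'cy': 207.18170873831596, 'hand_eye': array([[ 6.07019283e-04, -9.52825600e-01, -3.03517722e-01,
         7.70560001e-02],
       [ 9.99999801e-01,  5.25445099e-04,  3.50429685e-04,
         2.26748811e-05],
       [-1.74416475e-04, -3.03517874e-01,  9.52825729e-01,
        -1.78338341e-01],
       [ 0.00000000e+00,  0.00000000e+00,  0.00000000e+00,
         1.00000000e+00]])}
0.8 [0.21068868 0.58842083 0.19632863] [[-9.41489092e-01  3.37043453e-01  1.24544499e-06]
 [ 3.37043453e-01  9.41489091e-01  3.78224244e-05]
 [ 1.15752277e-05  3.60291691e-05 -9.99999999e-01]]
```

Run:
```python
import cv2
a=cv2.imread("pics/top0.png")[140:300,140:430];cv2.imwrite("pics/topc.png",cv2.resize(a,(797,440),interpolation=cv2.INTER_CUBIC))
a=cv2.imread("pics/scene0.png")[130:330,170:430];cv2.imwrite("pics/scc.png",cv2.resize(a,(780,600),interpolation=cv2.INTER_CUBIC))
```

```text
(no output)
```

View pics/topc.png

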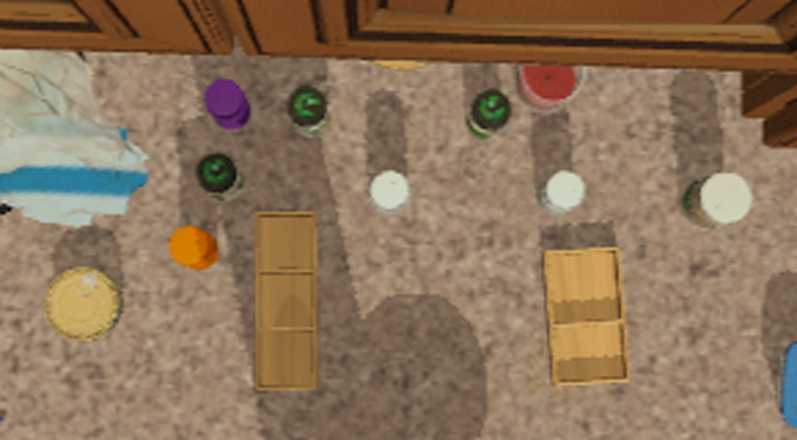

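View pics/scc.png

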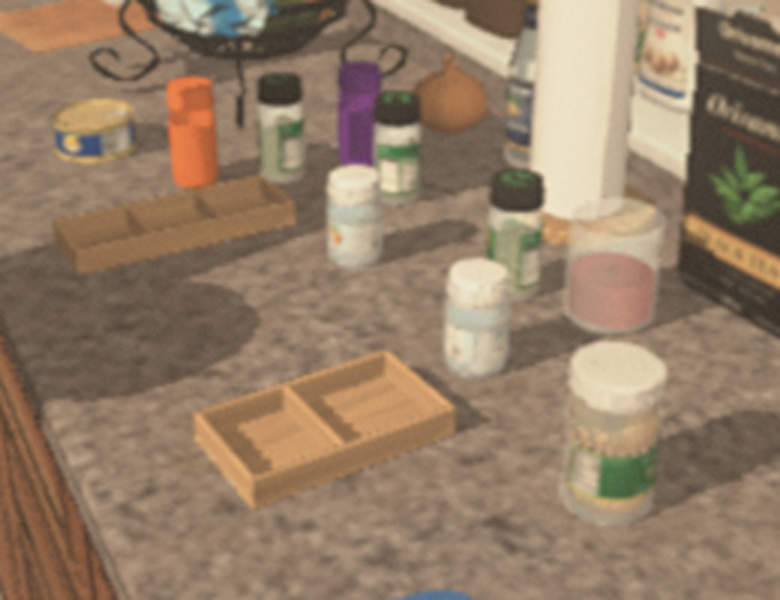

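Top crop: trays: long at crop (286,300), short at (586,316) with its large pocket on the upper (far) side. The look-alikes are orange (193,247) and purple (228,103). The true slim jars (black cap with green disc) are at (217,175), (308,105) and (490,110). Bottles are at (389,191) and (564,191), the wide jar at (720,199).

```bash
cat > h.py <<'E'
from plant import r, read_camera, calibration, finder
import cv2,numpy as np
from scipy.optimize import least_squares
DIM={"wide_jar":(.063,.104),"slim_jar_a":(.045,.105),"squat_bottle_a":(.048,.082),"candle":(.076,.09),"tin":(.086,.04)}
def cam(n,s=None):
    c=calibration(n);f=210/np.tan(np.radians(c["vfov"]/2))
    if n=="wrist":
        T=np.eye(4);T[:3,:3]=s["tcp_rot"];T[:3,3]=s["tool_pos"]
        M=np.linalg.inv(T@c["hand_eye"]);R,t=M[:3,:3],M[:3,3]
    else:R,t=c["R"],c["t"]
    return f,c["cx"],c["cy"],R,t
def proj(P,k):
    f,cx,cy,R,t=k;X=np.asarray(P)@R.T+t
    return np.c_[f*X[:,0]/X[:,2]+cx,f*X[:,1]/X[:,2]+cy]
def back(uv,z,k):
    f,cx,cy,R,t=k;uv=np.atleast_2d(uv)
    d=np.c_[(uv[:,0]-cx)/f,(uv[:,1]-cy)/f,np.ones(len(uv))]@R;C=-R.T@t
    return (C+d*((z-C[2])/d[:,2])[:,None])[:,:2]
a=np.linspace(0,2*np.pi,40)
def cyl(xy,D,H):
    c=np.c_[xy[0]+D/2*np.cos(a),xy[1]+D/2*np.sin(a)]
    return np.r_[np.c_[c,0*a],np.c_[c,0*a+H]]
def cen(xy,D,H,k):
    m=cv2.moments(cv2.convexHull(proj(cyl(xy,D,H),k).astype(np.float32)))
    return np.array([m["m10"],m["m01"]])/m["m00"]
def bb(xy,D,H,k):
    p=proj(cyl(xy,D,H),k);return np.r_[p.min(0),p.max(0)]
def locate(name,mask,k):   # ground xy whose projected cylinder has the mask's bounding box
    D,H=DIM[name];v,u=np.nonzero(mask);m=np.array([u.min(),v.min(),u.max()+1,v.max()+1])
    x0=back([[u.mean(),v.mean()]],H*.7,k)[0]
    o=least_squares(lambda x:bb(x,D,H,k)-m,x0);return o.x,np.abs(o.fun).max()
E
python3 - <<'E'
from h import *
for n in("top","scene"):
    read_camera(n);k=cam(n);print(n,"C",-k[3].T@k[4])
    for t in DIM:
        for d in finder.masks_of(t,n):
            x,e=locate(t,d["pixels"],k);print(t,round(d["score"],2),np.round(d["location"]),x.round(3),e.round(1))
k=cam("top");S=290/797
for nm,c in(("long",[(255,212),(317,212),(318,389),(255,390)]),("short",[(545,251),(618,248),(628,381),(554,384)])):
    p=back(np.array(c)*S+140,.024,k);print(nm,p.round(3).tolist(),p.mean(0).round(3),[np.linalg.norm(p[i]-p[i-1]).round(3) for i in range(4)])
# cabinet edge line at several heights
for z in(.3,.45,.6):print(z,back(np.array([(560,65),(230,50)])*S+140,z,k).round(3).tolist())
E
```

```text
top C [0.43021658 0.07928669 1.56471065]
wide_jar 0.64 [399. 212.] [ 0.586 -0.317] 1.4
wide_jar 0.49 [337. 169.] [ 0.715 -0.123] 4.0
slim_jar_a 0.77 [222. 205.] [0.597 0.262] 0.9
slim_jar_a 0.67 [211. 232.] [0.516 0.291] 0.3
slim_jar_a 0.65 [221. 177.] [0.686 0.259] 0.8
slim_jar_a 0.62 [255. 181.] [0.681 0.16 ] 0.2
slim_jar_a 0.52 [319. 178.] [ 0.682 -0.05 ] 0.9
squat_bottle_a 0.74 [285. 210.] [0.588 0.063] 0.6
squat_bottle_a 0.46 [344. 213.] [ 0.594 -0.136] 0.6
candle 0.74 [340. 169.] [ 0.715 -0.124] 5.0
tin 0.93 [170. 253.] [0.449 0.423] 0.6
scene C [ 0.15332815 -0.86332239  0.53652221]
wide_jar 0.65 [373. 275.] [ 0.59  -0.318] 1.5
slim_jar_a 0.82 [264. 174.] [0.602 0.262] 0.5
slim_jar_a 0.69 [303. 179.] [0.683 0.165] 0.6
slim_jar_a 0.66 [234. 170.] [0.518 0.296] 0.5
slim_jar_a 0.63 [288. 164.] [0.689 0.26 ] 0.5
slim_jar_a 0.6 [342. 204.] [ 0.684 -0.048] 0.6
squat_bottle_a 0.76 [328. 235.] [ 0.596 -0.137] 0.9
squat_bottle_a 0.62 [290. 203.] [0.588 0.063] 0.3
candle 0.76 [375. 217.] [ 0.736 -0.12 ] 0.7
tin 0.92 [202. 174.] [0.449 0.423] 0.3
long [[0.563, 0.223], [0.565, 0.149], [0.356, 0.141], [0.353, 0.215]] [0.459 0.182] [np.float64(0.21), np.float64(0.074), np.float64(0.209), np.float64(0.074)]
short [[0.526, -0.125], [0.532, -0.212], [0.375, -0.225], [0.369, -0.138]] [ 0.45  -0.175] [np.float64(0.157), np.float64(0.088), np.float64(0.158), np.float64(0.088)]
0.3 [[0.695, -0.101], [0.7, 0.228]]
0.45 [[0.663, -0.079], [0.668, 0.211]]
0.6 [[0.632, -0.058], [0.636, 0.193]]
```

>>> drive_tool([
  [[0, 0, 0, -0.115, 8.54], [0, 0, 0, -0.115, 8.54], [0, 0, 0, -0.114, 8.54], [-1.5, -2.9, 0, 0, 8.54], [-1.5, -2.9, 0, 0, 8.54], [-1.5, -2.9, 0, 0, 8.54], [-1.5, -2.9, 0, 0, 8.54], [-1.5, -2.9, 0, 0, 8.54], [-1.5, -2.9, 0, 0, 8.54], [-1.5, -2.9, 0, 0, 8.54]],
])

```text
t: 2.23
tool_pos: [0.3162, 0.3841, 0.1965]
tcp_rot: [[-1.0, -0.001, 0.0], [-0.001, 1.0, 0.0], [-0.0, 0.0, -1.0]]
wrist_force: [0.7, -0.8, 0.5]
opening: 0.999
grip_force: 0.0
```

>>> drive_tool([
  [[-1.5, -2.9, 0, 0, 8.54], [-1.5, -2.9, 0, 0, 8.54], [-1.5, -2.9, 0, 0, 8.54], [-1.5, -2.9, 0, 0, 8.54], [-1.5, -2.9, 0, 0, 8.54], [-1.5, -2.9, 0, 0, 8.54], [-1.5, -2.9, 0, 0, 8.54], [0, 0, 0, 0, 8.54], [0, 0, 0, 0, 8.54]],
])

```text
t: 2.98
tool_pos: [0.4214, 0.1813, 0.1965]
tcp_rot: [[-1.0, 0.003, 0.0], [0.003, 1.0, 0.0], [-0.0, 0.0, -1.0]]
wrist_force: [0.2, 0.3, 0.3]
opening: 0.996
grip_force: 0.0
```

```bash
cat > look.py <<'E'
from h import *
import sys
def look(names,pic=None):
    s=r.state();im=read_camera("wrist");k=cam("wrist",s)
    print(round(s["t"],2),s["tool_pos"].round(4),s["wrist_force"].round(1),s["opening"])
    if pic:cv2.imwrite(f"pics/{pic}.png",im[:,:,::-1])
    for t in names:
        for d in finder.masks_of(t,"wrist"):
            if t in DIM:
                x,e=locate(t,d["pixels"],k);print(t,round(d["score"],2),np.round(d["location"]),x.round(4),e.round(1))
            else:
                b=cv2.boxPoints(cv2.minAreaRect(np.argwhere(d["pixels"])[:,::-1].astype(np.float32)))
                p=back(b,.02,k);print(t,round(d["score"],2),b.round().tolist(),p.round(4).tolist(),p.mean(0).round(4))
if __name__=="__main__":look(sys.argv[2:],sys.argv[1] if sys.argv[1]!="-" else None)
E
python3 look.py w1 long_tray squat_bottle_a slim_jar_a
```

```text
2.98 [0.4214 0.1813 0.1965] [0.2 0.3 0.3] 0.9955288297239872
long_tray 0.65 [[234.0, 101.0], [315.0, 99.0], [320.0, 304.0], [239.0, 306.0]] [[0.3547, 0.1415], [0.3531, 0.2162], [0.5684, 0.2278], [0.5707, 0.1389]] [0.4617 0.1811]
squat_bottle_a 0.83 [  6. 323.] [ 0.5765 -0.0871] 41.6
squat_bottle_a 0.7 [181. 336.] [0.5915 0.0755] 9.2
slim_jar_a 0.79 [335. 381.] [0.642  0.2483] 35.0
slim_jar_a 0.78 [381. 267.] [0.5085 0.2876] 8.4
slim_jar_a 0.74 [360. 359.] [0.6036 0.2644] 1.2
slim_jar_a 0.57 [266. 379.] [0.6321 0.1676] 37.9
```

View pics/w1.png

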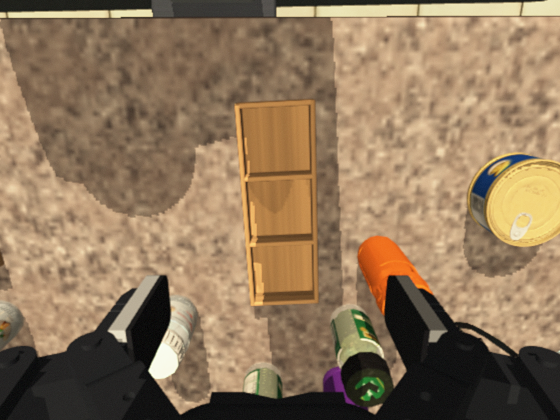

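The wrist view shows the tray's top corners at (236,104), (316,100), (318,303) and (250,305). The green jar is at (365,350), orange at (390,265).

Run:
```python
from h import *
k=cam("wrist",r.state());p=back([(236,104),(316,100),(318,303),(250,305)],.024,k)
print(p.round(4).tolist(),p.mean(0).round(4),[np.linalg.norm(p[i]-p[i-1]).round(4) for i in range(4)])
for u in((0.459,.182),(.528,.1845),(.390,.1793)):print(proj([[*u,.004]],k))
```

```text
[[0.3563, 0.1457], [0.3526, 0.2184], [0.5633, 0.2278], [0.5659, 0.1543]] [0.4595 0.1866] [np.float64(0.2098), np.float64(0.0728), np.float64(0.2108), np.float64(0.0735)]
[[275.77509475 205.21829681]]
[[277.96013322 264.98375857]]
[[273.13891222 138.64211185]]
```

>>> drive_tool([
  [[-2.8, -2.0, 0, 0, 8.54], [-2.8, -2.0, 0, 0, 8.54], [-2.8, -2.0, 0, 0, 8.54], [-2.8, -2.0, 0, 0, 8.54], [-2.8, -2.0, 0, 0, 8.54], [-2.7, -1.8, 0, 0, 8.54], [0, 0, 3.0, 0, 8.54], [0, 0, 3.0, 0, 8.54], [0, 0, 2, 0, 8.54], [0, 0, 0, 0, 8.54]],
])

```text
t: 4.02
tool_pos: [0.5832, 0.0658, 0.1109]
tcp_rot: [[-1.0, -0.002, -0.01], [-0.002, 1.0, 0.0], [0.01, 0.0, -1.0]]
wrist_force: [-0.6, 0.2, 0.0]
opening: 1.0
grip_force: 0.0
```

```bash
python3 look.py w2 squat_bottle_a
```

```text
4.02 [0.5832 0.0658 0.1109] [-0.6  0.2  0. ] 1.0001210267149645
squat_bottle_a 0.77 [278. 221.] [0.5895 0.0653] 2.8
squat_bottle_a 0.58 [ 19. 212.] [ 0.5901 -0.0979] 50.2
```

View pics/w2.png

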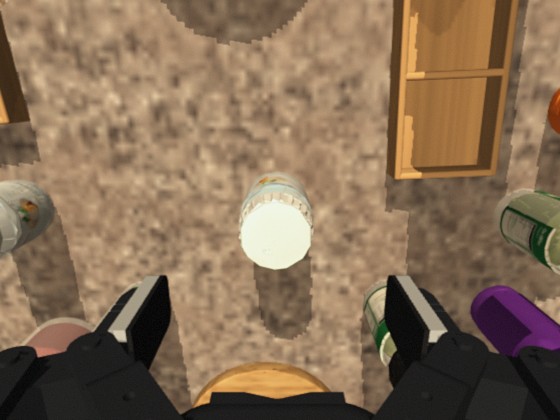

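The wrist view shows the bottle cap at (277,235), centred between the fingers with free space on both sides.

>>> drive_tool([
  [[-0.5, 0, 2.0, 0, 8.54], [0, 0, 2.1, 0, 8.54], [0, 0, 2.1, 0, 8.54], [0, 0, 2.1, 0, 8.54], [0, 0, 0, 0, 4.0], [0, 0, 0, 0, 4.0], [0, 0, 0, 0, 4.0], [0, 0, 0, 0, 4.0], [0, 0, 0, 0, 4.0], [0, 0, 0, 0, 4.0]],
])

```text
t: 4.95
tool_pos: [0.596, 0.0647, 0.0366]
tcp_rot: [[-1.0, -0.0, 0.006], [-0.0, 1.0, 0.0], [-0.006, 0.0, -1.0]]
wrist_force: [-0.7, -0.2, 6.1]
opening: 0.497
grip_force: 61.3
```

>>> drive_tool([
  [[0, 0, 0, 0, 4.0], [0, 0, 0, 0, 4.0]],
])

```text
t: 5.12
tool_pos: [0.596, 0.0648, 0.0366]
tcp_rot: [[-1.0, -0.0, 0.006], [-0.0, 1.0, 0.0], [-0.006, 0.0, -1.0]]
wrist_force: [0.5, 0.7, 6.7]
opening: 0.498
grip_force: 61.3
```

```bash
python3 -c "
from h import *
s=r.state();print(s)
cv2.imwrite('pics/s2.png',cv2.resize(read_camera('scene')[130:310,200:400],(800,720))[60:660,:,::-1])"
```

```text
{'t': 5.1167, 'qpos': array([ 9.55126755e-03,  2.02787096e+01, -1.60801021e+01,  5.32717963e+01,
        2.66848020e-02, -1.33365656e-02]), 'joint_vel': array([ 0.01770942,  0.01402459, -0.00118521,  0.01908747,  0.09200354,
       -0.07477383]), 'effort': array([-4.01859032e-01, -4.01587415e+01,  2.23000467e+01,  4.66919853e-02,
       -1.60359596e-01,  1.64238800e-02]), 'tool_pos': array([0.59601255, 0.06475128, 0.03659631]), 'tcp_rot': array([[-9.99979137e-01, -4.02465821e-04,  6.44698373e-03],
       [-3.99464547e-04,  9.99999811e-01,  4.66812364e-04],
       [-6.44717039e-03,  4.64227283e-04, -9.99979109e-01]]), 'wrist_force': array([0.5360906 , 0.72588986, 6.68696235]), 'moment': array([ 0.07060498,  0.00222996, -0.01078884]), 'grip_force': 61.30523085594177, 'opening': 0.4976561911531019}
```

View pics/s2.png

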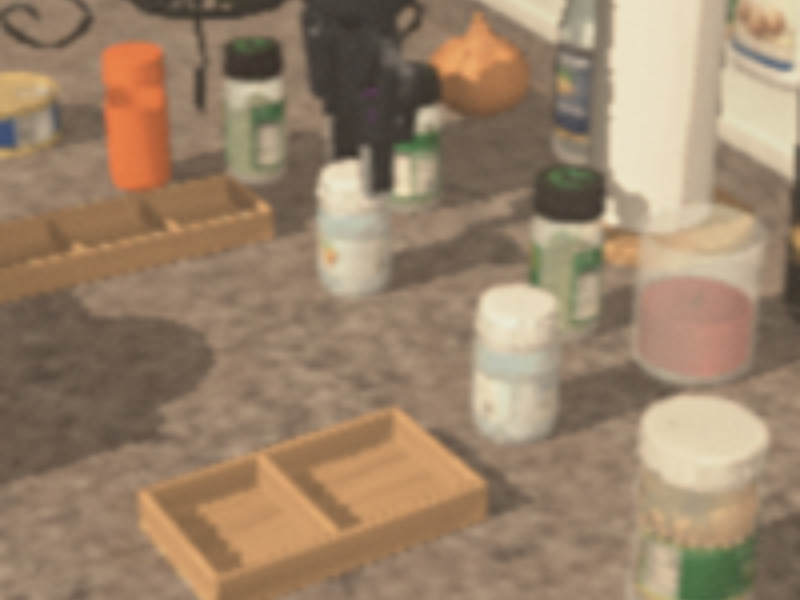

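```bash
python3 -c "
from h import *
k=cam('scene')
P=[(.596,.041,z) for z in (.0366,.05,.07)]+[(.596,.03,.0366),(.589,.065,0),(.589,.065,.082)]
p=(proj(P,k)-[200,130])*4-[0,60];print(p.round())"
```

```text
[[376. 246.]
 [376. 228.]
 [376. 200.]
 [383. 253.]
 [351. 283.]
 [350. 172.]]
```

```bash
python3 look.py w3 squat_bottle_a; python3 -c "
from h import *
s=r.state();k=cam('wrist',s);print(proj([(.596,.041,.0366),(.596,.089,.0366),(.589,.065,.082)],k).round())"
```

```text
5.17 [0.596  0.0647 0.0366] [-0.1  0.5  6.8] 0.49965889649559847
squat_bottle_a 0.56 [281. 252.] [0.5908 0.0649] 5.1
[[232. 244.]
 [324. 244.]
 [278. 274.]]
```

View pics/w3.png

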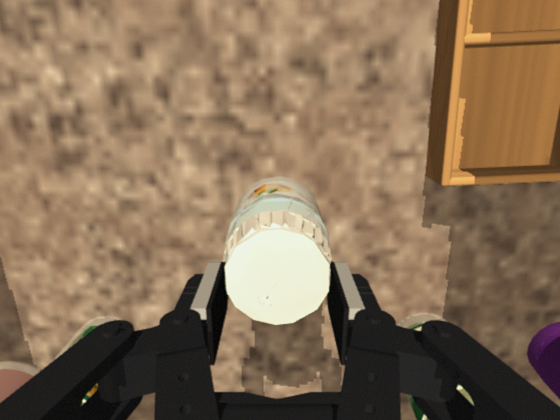

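Bottle A is gripped on its cap at (277,275), with the pads about 6 mm forward of its axis. That grip will hold, so I lift and carry it.

>>> drive_tool([
  [[0, 0, -1.5, 0, 4.0], [0, 0, -2.5, 0, 4.0], [0, 0, -2.5, 0, 4.0], [1.2, 2.4, -1, 0, 4.0], [1.2, 2.4, 0, 0, 4.0], [1.3, 2.5, 0, 0, 4.0], [1.3, 2.5, 0, 0, 4.0], [1.2, 2.4, 0, 0, 4.0], [0, 0, 0, 0, 4.0], [0, 0, 0, 0, 4.0]],
])

```text
t: 6.1
tool_pos: [0.5301, 0.1874, 0.1088]
tcp_rot: [[-1.0, -0.003, 0.0], [-0.003, 1.0, -0.0], [-0.0, -0.0, -1.0]]
wrist_force: [-0.0, -0.6, -1.8]
opening: 0.501
grip_force: 61.3
```

>>> drive_tool([
  [[0, 0, 0, 0, 4.0], [0, 0, 0, 0, 4.0]],
])

```text
t: 6.27
tool_pos: [0.5314, 0.1858, 0.1086]
tcp_rot: [[-1.0, 0.001, 0.001], [0.001, 1.0, -0.0], [-0.001, -0.0, -1.0]]
wrist_force: [0.6, -0.5, -1.3]
opening: 0.504
grip_force: 61.3
```

```bash
python3 look.py w4 long_tray
```

```text
6.27 [0.5314 0.1858 0.1086] [ 0.6 -0.5 -1.3] 0.5043800212689337
long_tray 0.9 [[213.0, 0.0], [328.0, 0.0], [328.0, 225.0], [213.0, 225.0]] [[0.4001, 0.1447], [0.4001, 0.2183], [0.5537, 0.2247], [0.5537, 0.1366]] [0.4769 0.181 ]
```

View pics/w4.png

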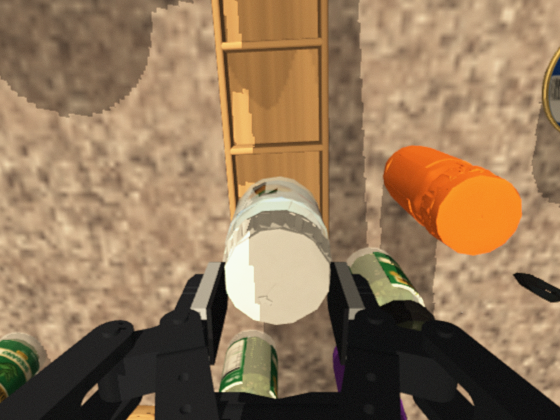

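The held bottle is above the far pocket. The divider runs (232,150)–(327,147), the other one (222,46)–(325,41).

```bash
python3 -c "
from h import *
k=cam('wrist',r.state());print(back([(231,149),(328,146),(220,46),(327,41)],.024,k).round(4), proj([(.5255,.1858,.154)],k), back([(277,275)],.154,k))"
```

```text
[[0.4948 0.153 ]
 [0.4928 0.2215]
 [0.4277 0.1484]
 [0.4247 0.218 ]] [[277.75926273 276.27082891]] [[0.52493483 0.18549752]]
```

>>> drive_tool([
  [[-0.3, 0.3, 2, 0, 4.0], [0, 0, 2, 0, 4.0], [0, 0, 1.3, 0, 4.0], [0, 0, 0.8, 0, 4.0], [0, 0, 0.5, 0, 4.0], [0, 0, 0.2, 0, 4.0], [0, 0, 0, 0, 4.0], [0, 0, 0, 0, 4.0]],
])

```text
t: 7.03
tool_pos: [0.5348, 0.1895, 0.0411]
tcp_rot: [[-1.0, 0.0, 0.002], [0.0, 1.0, 0.001], [-0.002, 0.001, -1.0]]
wrist_force: [0.4, -0.1, -1.2]
opening: 0.498
grip_force: 61.3
```

>>> drive_tool([
  [[0, 0, 0.1, 0, 4.0], [0, 0, 0, 0, 4.0], [0, 0, 0, 0, 4.0]],
])

```text
t: 7.28
tool_pos: [0.5348, 0.1896, 0.0406]
tcp_rot: [[-1.0, -0.0, 0.002], [-0.0, 1.0, 0.0], [-0.002, 0.0, -1.0]]
wrist_force: [-1.3, -0.5, 6.1]
opening: 0.5
grip_force: 61.9
```

>>> drive_tool([
  [[0, 0, 0.1, 0, 4.0], [0, 0, 0, 0, 4.0], [0, 0, 0, 0, 4.0]],
])

```text
t: 7.53
tool_pos: [0.5352, 0.1897, 0.0406]
tcp_rot: [[-1.0, -0.0, 0.003], [-0.0, 1.0, 0.0], [-0.003, 0.0, -1.0]]
wrist_force: [-2.9, -2.0, 10.7]
opening: 0.498
grip_force: 62.5
```

>>> drive_tool([
  [[0, 0, 0.1, 0, 4.0], [0, 0, 0, 0, 4.0], [0, 0, 0, 0, 4.0]],
])

```text
t: 7.78
tool_pos: [0.5357, 0.1897, 0.0406]
tcp_rot: [[-1.0, -0.0, 0.004], [-0.0, 1.0, 0.0], [-0.004, 0.0, -1.0]]
wrist_force: [-4.5, -1.9, 15.0]
opening: 0.498
grip_force: 63.0
```

>>> drive_tool([
  [[0, 0, -0.25, 0, 4.0], [0, 0, 0, 0, 6.8], [0, 0, 0, 0, 6.8], [0, 0, 0, 0, 6.8], [0, 0, 0, 0, 6.8], [0, 0, -2, 0, 6.8], [0, 0, -3, 0, 8.54], [0, 0, -4, 0, 8.54], [-0.6, -3.2, 0, 0, 8.54], [-0.6, -3.2, 0, 0, 8.54]],
])

```text
t: 8.62
tool_pos: [0.5486, 0.1263, 0.133]
tcp_rot: [[-1.0, -0.004, 0.007], [-0.004, 1.0, 0.001], [-0.007, 0.001, -1.0]]
wrist_force: [0.1, -0.2, -0.1]
opening: 0.998
grip_force: 0.0
```

>>> drive_tool([
  [[-0.6, -3.3, 0, 0, 8.54], [-0.6, -3.3, 0, 0, 8.54], [-0.6, -3.3, 0, 0, 8.54], [-0.6, -3.3, 0, 0, 8.54], [-0.6, -3.3, 0, 0, 8.54], [-0.6, -3.3, 0, 0, 8.54], [-0.6, -3.3, 0, 0, 8.54], [-0.6, -3.2, 0, 0, 8.54], [0, 0, 0, 0, 8.54], [0, 0, 0, 0, 8.54]],
])

```text
t: 9.45
tool_pos: [0.5939, -0.1392, 0.1292]
tcp_rot: [[-1.0, 0.003, -0.001], [0.003, 1.0, 0.0], [0.001, 0.0, -1.0]]
wrist_force: [-0.4, -0.3, 1.3]
opening: 1.001
grip_force: 0.0
```

>>> drive_tool([
  [[0, 0, 0, 0, 8.54], [0, 0, 0, 0, 8.54]],
])

```text
t: 9.62
tool_pos: [0.5932, -0.1364, 0.1294]
tcp_rot: [[-1.0, -0.001, -0.001], [-0.001, 1.0, 0.001], [0.001, 0.001, -1.0]]
wrist_force: [-0.9, 0.3, 0.4]
opening: 0.998
grip_force: 0.0
```

```bash
python3 look.py w5 squat_bottle_a short_tray wide_jar
```

```text
9.62 [ 0.5932 -0.1364  0.1294] [-0.9  0.3  0.4] 0.9979126701282136
squat_bottle_a 0.76 [273. 208.] [ 0.5957 -0.1375] 3.0
short_tray 0.58 [[155.0, 0.0], [289.0, -11.0], [299.0, 108.0], [165.0, 119.0]] [[0.4577, -0.2212], [0.4506, -0.1287], [0.5294, -0.1203], [0.5378, -0.2214]] [ 0.4939 -0.1729]
wide_jar 0.92 [ 38. 193.] [ 0.5894 -0.2827] 44.1
```

View pics/w5.png

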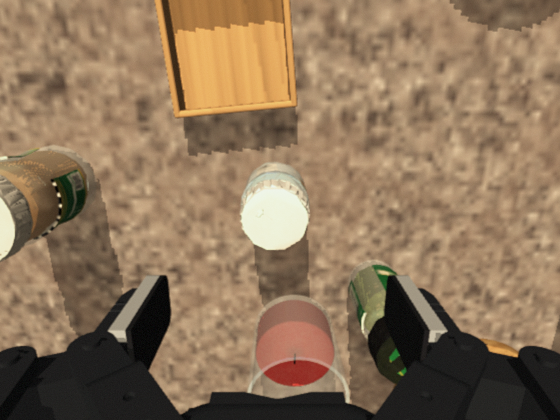

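The bottle cap at (274,225) is centred. The candle at (293,345) and a slim jar at (375,310) are clear of the fingers.

>>> drive_tool([
  [[-0.2, 0, 2.5, 0, 8.54], [0, 0, 2.5, 0, 8.54], [0, 0, 2.5, 0, 8.54], [0, 0, 2.0, 0, 8.54], [0, 0, 0.9, 0, 8.54], [0, 0, 0, 0, 4.2], [0, 0, 0, 0, 4.2], [0, 0, 0, 0, 4.2], [0, 0, 0, 0, 4.2], [0, 0, 0, 0, 4.2]],
])

```text
t: 10.65
tool_pos: [0.5979, -0.1382, 0.0281]
tcp_rot: [[-1.0, -0.0, 0.004], [-0.0, 1.0, -0.001], [-0.004, -0.001, -1.0]]
wrist_force: [0.3, 0.4, 3.8]
opening: 0.508
grip_force: 61.2
```

>>> drive_tool([
  [[0, 0, 0, 0, 4.2], [0, 0, 0, 0, 4.2]],
])

```text
t: 10.82
tool_pos: [0.5979, -0.1382, 0.0281]
tcp_rot: [[-1.0, -0.0, 0.004], [-0.0, 1.0, -0.001], [-0.004, -0.001, -1.0]]
wrist_force: [0.9, 0.8, 6.4]
opening: 0.511
grip_force: 61.4
```

>>> drive_tool([
  [[0, 0, -1.5, 0, 4.2], [0, 0, -2.5, 0, 4.2], [0, 0, -2.5, 0, 4.2], [1.0, 1.5, -1.5, 0, 4.2], [1.9, 3.0, 0, 0, 4.2], [1.9, 3.0, 0, 0, 4.2], [1.9, 3.0, 0, 0, 4.2], [1.9, 3.0, 0, 0, 4.2], [1.9, 3.0, 0, 0, 4.2], [1.9, 3.0, 0, 0, 4.2]],
])

```text
t: 11.65
tool_pos: [0.4704, 0.0586, 0.1059]
tcp_rot: [[-1.0, 0.0, 0.0], [0.0, 1.0, 0.0], [-0.0, 0.0, -1.0]]
wrist_force: [-0.0, 0.4, -0.8]
opening: 0.507
grip_force: 61.1
```

>>> drive_tool([
  [[1.9, 3.0, 0, 0, 4.2], [1.9, 3.0, 0, 0, 4.2], [1.9, 3.0, 0, 0, 4.2], [1.9, 3.0, 0, 0, 4.2], [1.3, 2.0, 0, 0, 4.2], [1.0, 1.4, 0, 0, 4.2], [0, 0, 0, 0, 4.2], [0, 0, 0, 0, 4.2], [0, 0, 0, 0, 4.2], [0, 0, 0, 0, 4.2]],
])

```text
t: 12.48
tool_pos: [0.3735, 0.2108, 0.1059]
tcp_rot: [[-1.0, 0.001, 0.0], [0.001, 1.0, -0.0], [-0.0, -0.0, -1.0]]
wrist_force: [0.4, -0.4, -1.3]
opening: 0.51
grip_force: 61.3
```

```bash
python3 look.py w6 long_tray
python3 - <<'E'
from h import *
k=cam("wrist",r.state());q=proj([(.3915,.181,.004),(.426,.150,.024),(.426,.217,.024),(.357,.147,.024),(.3545,.213,.024)],k);print(q.round())
im=cv2.imread("pics/w6.png")
for p in q:cv2.drawMarker(im,tuple(int(v) for v in p),(0,0,255),0,9)
cv2.imwrite("pics/w6m.png",im)
E
```

```text
12.48 [0.3735 0.2108 0.1059] [ 0.4 -0.4 -1.3] 0.5096421381146837
long_tray 0.76 [[182.0, 170.0], [285.0, 166.0], [294.0, 397.0], [191.0, 401.0]] [[0.352, 0.1421], [0.3492, 0.2162], [0.5581, 0.2253], [0.5625, 0.1336]] [0.4555 0.1793]
[[240. 214.]
 [199. 265.]
 [285. 265.]
 [188. 178.]
 [280. 174.]]
```

View pics/w6m.png

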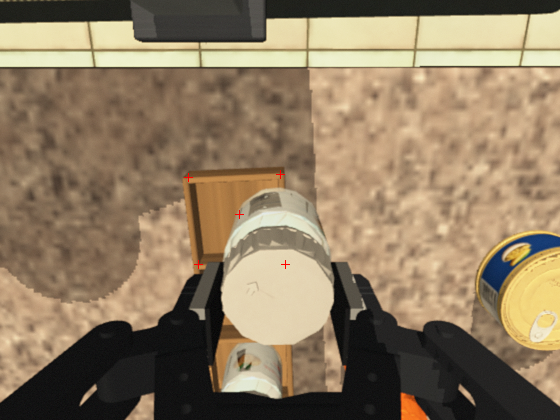

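The predicted tray corners (red crosses) fall on the tray at (188,178) and (280,174), and bottle A stands in the far pocket. I went one row too far, so I correct by +2 cm x and −3 cm y before lowering.

>>> drive_tool([
  [[-1.0, -1.5, 0, 0, 4.2], [-1.0, -1.5, 0, 0, 4.2], [0, 0, 1.5, 0, 4.2], [0, 0, 2, 0, 4.2], [0, 0, 2, 0, 4.2], [0, 0, 1.2, 0, 4.2], [0, 0, 0.5, 0, 4.2], [0, 0, 0.1, 0, 4.2], [0, 0, 0, 0, 4.2], [0, 0, 0, 0, 4.2]],
])

```text
t: 13.42
tool_pos: [0.3936, 0.1814, 0.0333]
tcp_rot: [[-1.0, 0.0, 0.001], [0.0, 1.0, 0.0], [-0.001, 0.0, -1.0]]
wrist_force: [-0.3, -0.5, -0.6]
opening: 0.513
grip_force: 61.5
```

>>> drive_tool([
  [[0, 0, 0.1, 0, 4.2], [0, 0, 0, 0, 4.2], [0, 0, 0, 0, 4.2]],
])

```text
t: 13.67
tool_pos: [0.393, 0.1815, 0.0321]
tcp_rot: [[-1.0, -0.0, 0.001], [-0.0, 1.0, 0.0], [-0.001, 0.0, -1.0]]
wrist_force: [0.2, 0.3, -0.5]
opening: 0.508
grip_force: 61.5
```

>>> drive_tool([
  [[0, 0, 0.1, 0, 4.2], [0, 0, 0, 0, 4.2], [0, 0, 0, 0, 4.2]],
])

```text
t: 13.92
tool_pos: [0.3934, 0.1815, 0.0321]
tcp_rot: [[-1.0, -0.0, 0.001], [-0.0, 1.0, -0.0], [-0.001, -0.0, -1.0]]
wrist_force: [-2.0, -0.3, 7.6]
opening: 0.512
grip_force: 62.3
```

>>> drive_tool([
  [[0, 0, -0.1, 0, 4.2], [0, 0, 0, 0, 6.8], [0, 0, 0, 0, 6.8], [0, 0, 0, 0, 6.8], [0, 0, 0, 0, 6.8], [0, 0, -2, 0, 6.8], [0, 0, -3, 0, 6.8], [0, 0, -3, 0, 8.54], [0, 0, -3, 0, 8.54], [0, 0, 0, 0, 8.54]],
])

```text
t: 14.75
tool_pos: [0.3975, 0.1829, 0.1477]
tcp_rot: [[-1.0, -0.0, 0.011], [-0.0, 1.0, 0.003], [-0.011, 0.003, -1.0]]
wrist_force: [0.7, 0.0, 0.5]
opening: 0.998
grip_force: 0.0
```

>>> drive_tool([
  [[-3.0, 1.2, 0, 0, 8.54], [-3.0, 1.2, 0, 0, 8.54], [-3.0, 1.2, 0, 0, 8.54], [-3.0, 1.2, 0, 0, 8.54], [-3.0, 1.2, 0, 0, 8.54], [-3.0, 1.2, 0, 0, 8.54], [-2.7, 1.0, 0, 0, 8.54], [0, 0, 0, 0, 8.54], [0, 0, 0, 0, 8.54], [0, 0, 0, 0, 8.54]],
])

```text
t: 15.58
tool_pos: [0.5986, 0.2631, 0.1408]
tcp_rot: [[-1.0, -0.0, -0.002], [-0.0, 1.0, -0.001], [0.002, -0.001, -1.0]]
wrist_force: [0.6, -0.5, 0.1]
opening: 0.999
grip_force: 0.0
```

```bash
python3 look.py w7 slim_jar_a
```

```text
15.58 [0.5986 0.2631 0.1408] [ 0.6 -0.5  0.1] 0.9985243589738976
slim_jar_a 0.66 [328.  82.] [0.5176 0.2904] 0.8
slim_jar_a 0.6 [173. 275.] [0.6744 0.1693] 9.9
slim_jar_a 0.58 [272. 317.] [0.6903 0.2592] 3.1
slim_jar_a 0.57 [277. 213.] [0.6019 0.2642] 0.6
```

View pics/w7.png

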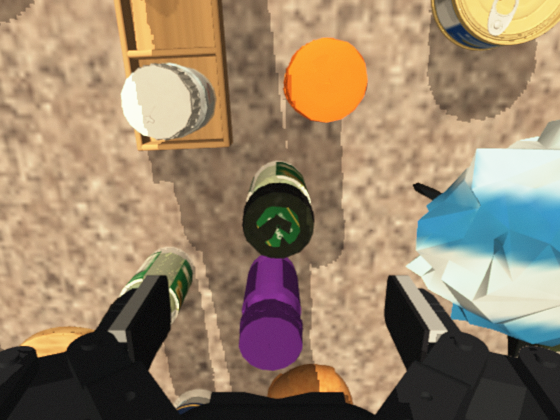

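Candidates: the green-disc jar at (277,225), orange at (327,80), purple at (270,325), and another green jar at (160,285). The one under the gripper at (277,225) has the black cap with a green disc, so it is a true slim jar.

>>> drive_tool([
  [[-0.2, 0.1, 1.5, 0, 7.2], [0, 0, 2.0, 0, 7.2], [0, 0, 2.0, 0, 7.2], [0, 0, 2.2, 0, 7.2], [0, 0, 2.0, 0, 7.2], [0, 0, 0.6, 0, 7.2], [0, 0, 0, 0, 7.2], [0, 0, 0, 0, 4.0], [0, 0, 0, 0, 4.0], [0, 0, 0, 0, 4.0]],
])

```text
t: 16.52
tool_pos: [0.6035, 0.2649, 0.0412]
tcp_rot: [[-1.0, -0.0, 0.004], [-0.0, 1.0, 0.001], [-0.004, 0.001, -1.0]]
wrist_force: [0.8, 0.6, -1.1]
opening: 0.505
grip_force: 60.9
```

>>> drive_tool([
  [[0, 0, 0, 0, 4.0], [0, 0, 0, 0, 4.0], [0, 0, 0, 0, 4.0]],
])

```text
t: 16.77
tool_pos: [0.6036, 0.265, 0.0411]
tcp_rot: [[-1.0, -0.0, 0.004], [-0.0, 1.0, 0.001], [-0.004, 0.001, -1.0]]
wrist_force: [-0.0, -0.2, 5.2]
opening: 0.507
grip_force: 61.3
```

>>> drive_tool([
  [[0, 0, -1.0, 0, 4.0], [0, 0, -2.5, 0, 4.0], [0, 0, -2.5, 0, 4.0], [0, 0, -2.5, 0, 4.0], [0, 0, -2.5, 0, 4.0], [1.4, -0.8, 0, 0, 4.0], [2.4, -1.35, 0, 0, 4.0], [2.4, -1.35, 0, 0, 4.0], [2.4, -1.35, 0, 0, 4.0], [2.4, -1.35, 0, 0, 4.0]],
])

```text
t: 17.6
tool_pos: [0.4902, 0.2019, 0.1489]
tcp_rot: [[-1.0, -0.0, -0.001], [-0.0, 1.0, 0.0], [0.001, 0.0, -1.0]]
wrist_force: [-0.2, 1.0, -0.6]
opening: 0.506
grip_force: 61.1
```

>>> drive_tool([
  [[2.0, -1.1, 0, 0, 4.0], [1.2, -0.7, 0, 0, 4.0], [0, 0, 0, 0, 4.0], [0, 0, 0, 0, 4.0], [0, 0, 0, 0, 4.0], [0, 0, 0, 0, 4.0]],
])

```text
t: 18.1
tool_pos: [0.461, 0.185, 0.1492]
tcp_rot: [[-1.0, -0.0, 0.001], [-0.0, 1.0, 0.0], [-0.001, 0.0, -1.0]]
wrist_force: [-0.6, 0.2, -1.0]
opening: 0.509
grip_force: 61.2
```

Run:
```python
from h import *
s=r.state();im=read_camera("wrist").copy();k=cam("wrist",s);print(s["tool_pos"].round(4))
q=proj([(.460,.185,.004),(.426,.150,.024),(.426,.217,.024),(.494,.153,.024),(.4935,.2195,.024),(.5285,.189,.086),(.3915,.181,.086)],k);print(q.round())
for p in q:cv2.drawMarker(im,tuple(int(v) for v in p),(255,0,0),0,9)
cv2.imwrite("pics/w8.png",im[:,:,::-1])
```

```text
[0.461  0.185  0.1492]
[[277. 178.]
 [234. 143.]
 [317. 143.]
 [240. 222.]
 [317. 221.]
 [283. 294.]
 [271. 102.]]
```

View pics/w8.png

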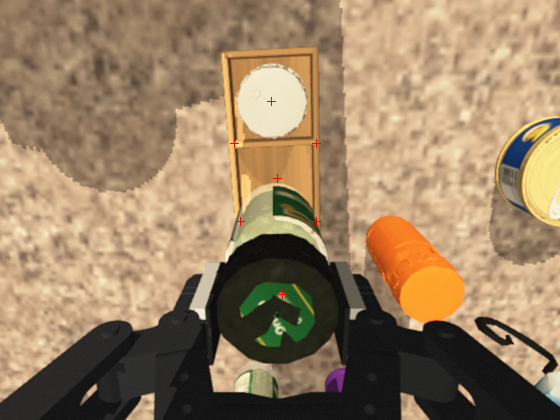

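The near bottle is centred in its pocket at (272,100), and the jar sits over the middle pocket with crosses on the divider at row 143. Lowering.

>>> drive_tool([
  [[0, 0, 2.0, 0, 4.0], [0, 0, 2.5, 0, 4.0], [0, 0, 2.5, 0, 4.0], [0, 0, 1.8, 0, 4.0], [0, 0, 1.0, 0, 4.0], [0, 0, 0.5, 0, 4.0], [0, 0, 0, 0, 4.0], [0, 0, 0, 0, 4.0], [0, 0, 0, 0, 4.0]],
])

```text
t: 18.9
tool_pos: [0.461, 0.1849, 0.0466]
tcp_rot: [[-1.0, -0.0, 0.002], [-0.0, 1.0, 0.001], [-0.002, 0.001, -1.0]]
wrist_force: [0.3, 0.1, -0.6]
opening: 0.512
grip_force: 61.5
```

>>> drive_tool([
  [[0, 0, 0.1, 0, 4.0], [0, 0, 0, 0, 4.0], [0, 0, 0, 0, 4.0]],
])

```text
t: 19.15
tool_pos: [0.4602, 0.1846, 0.0452]
tcp_rot: [[-1.0, -0.0, 0.001], [-0.0, 1.0, 0.0], [-0.001, 0.0, -1.0]]
wrist_force: [0.3, -0.8, 0.1]
opening: 0.508
grip_force: 61.5
```

>>> drive_tool([
  [[0, 0, 0.1, 0, 4.0], [0, 0, 0, 0, 4.0], [0, 0, 0, 0, 4.0]],
])

```text
t: 19.4
tool_pos: [0.4607, 0.1847, 0.0452]
tcp_rot: [[-1.0, -0.0, 0.002], [-0.0, 1.0, 0.0], [-0.002, 0.0, -1.0]]
wrist_force: [-0.8, -0.9, 5.5]
opening: 0.505
grip_force: 62.1
```

>>> drive_tool([
  [[0, 0, -0.1, 0, 4.0], [0, 0, 0, 0, 6.6], [0, 0, 0, 0, 6.6], [0, 0, 0, 0, 6.6], [0, 0, 0, 0, 6.6], [0, 0, -2, 0, 6.6], [0, 0, -3, 0, 6.6], [0, 0, -3.5, 0, 8.54], [0, 0, -3.5, 0, 8.54], [0, 0, 0, 0, 8.54]],
])

```text
t: 20.23
tool_pos: [0.4651, 0.1859, 0.1722]
tcp_rot: [[-1.0, -0.0, 0.013], [-0.0, 1.0, 0.003], [-0.013, 0.003, -1.0]]
wrist_force: [1.5, 1.0, -0.5]
opening: 0.999
grip_force: 0.0
```

>>> drive_tool([
  [[-0.9, -3.6, 0, 0, 8.54], [-0.9, -3.6, 0, 0, 8.54], [-0.9, -3.6, 0, 0, 8.54], [-0.9, -3.6, 0, 0, 8.54], [-0.9, -3.6, 0, 0, 8.54], [-0.9, -3.6, 0, 0, 8.54], [-0.9, -3.6, 0, 0, 8.54], [-0.9, -3.6, 0, 0, 8.54], [-0.9, -3.6, 0, 0, 8.54], [-0.9, -3.6, 0, 0, 8.54]],
])

```text
t: 21.07
tool_pos: [0.5498, -0.1774, 0.1644]
tcp_rot: [[-1.0, 0.0, -0.0], [0.0, 1.0, 0.0], [0.0, 0.0, -1.0]]
wrist_force: [1.4, 0.1, 0.5]
opening: 1.001
grip_force: 0.0
```

>>> drive_tool([
  [[-0.9, -3.6, 0, 0, 8.54], [-0.9, -3.6, 0, 0, 8.54], [-0.9, -3.6, 0, 0, 8.54], [-0.9, -3.5, 0, 0, 8.54], [0, 0, 0, 0, 8.54], [0, 0, 0, 0, 8.54], [0, 0, 0, 0, 8.54], [0, 0, 0, 0, 8.54]],
])

```text
t: 21.73
tool_pos: [0.5854, -0.3171, 0.1645]
tcp_rot: [[-1.0, -0.001, -0.001], [-0.001, 1.0, 0.001], [0.001, 0.001, -1.0]]
wrist_force: [0.8, -0.2, -0.4]
opening: 1.002
grip_force: 0.0
```

```bash
python3 look.py w9 wide_jar short_tray
```

```text
21.73 [ 0.5854 -0.3171  0.1645] [ 0.8 -0.2 -0.4] 1.002369791931067
wide_jar 0.9 [272. 202.] [ 0.59   -0.3186] 3.4
short_tray 0.89 [[392.0, 0.0], [523.0, 0.0], [523.0, 124.0], [392.0, 124.0]] [[0.4423, -0.2283], [0.4421, -0.1267], [0.5363, -0.1076], [0.5365, -0.2193]] [ 0.4893 -0.1704]
```

View pics/w9.png

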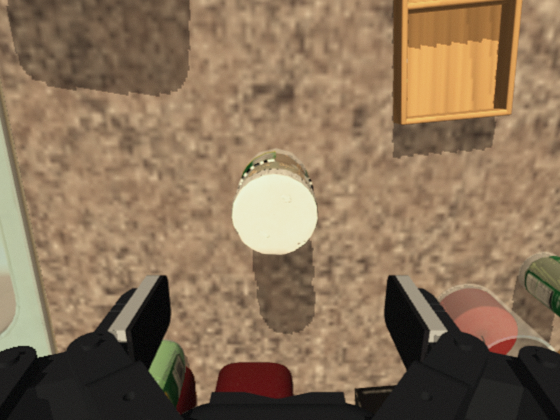

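The wide jar lid at (274,215) is centred with both fingers clear.

>>> drive_tool([
  [[-0.4, -0.15, 1.5, 0, 8.54], [0, 0, 2.5, 0, 8.54], [0, 0, 2.5, 0, 8.54], [0, 0, 2.5, 0, 8.54], [0, 0, 2.2, 0, 8.54], [0, 0, 1.2, 0, 8.54], [0, 0, 0, 0, 8.54], [0, 0, 0, 0, 5.5], [0, 0, 0, 0, 5.5], [0, 0, 0, 0, 5.5]],
])

```text
t: 22.72
tool_pos: [0.5918, -0.3207, 0.0436]
tcp_rot: [[-1.0, -0.001, 0.004], [-0.001, 1.0, -0.002], [-0.004, -0.002, -1.0]]
wrist_force: [0.8, 0.1, -3.4]
opening: 0.664
grip_force: 64.3
```

>>> drive_tool([
  [[0, 0, 0, 0, 5.5], [0, 0, 0, 0, 5.5], [0, 0, 0, 0, 5.5]],
])

```text
t: 22.97
tool_pos: [0.5917, -0.3207, 0.0434]
tcp_rot: [[-1.0, -0.001, 0.004], [-0.001, 1.0, -0.002], [-0.004, -0.002, -1.0]]
wrist_force: [0.5, 2.1, 5.9]
opening: 0.665
grip_force: 64.7
```

>>> drive_tool([
  [[0, 0, -1.0, 0, 5.5], [0, 0, -2.0, 0, 5.5], [0, 0, -2.5, 0, 5.5], [0, 0, -2.5, 0, 5.5], [1.0, 1.4, 0, 0, 5.5], [1.9, 2.7, 0, 0, 5.5], [1.9, 2.7, 0, 0, 5.5], [1.9, 2.7, 0, 0, 5.5], [1.9, 2.7, 0, 0, 5.5], [1.0, 1.4, 0, 0, 5.5]],
])

```text
t: 23.8
tool_pos: [0.4895, -0.1805, 0.1199]
tcp_rot: [[-1.0, -0.001, -0.005], [-0.001, 1.0, 0.003], [0.005, 0.003, -1.0]]
wrist_force: [-0.4, 0.9, -3.9]
opening: 0.662
grip_force: 65.0
```

>>> drive_tool([
  [[0.9, 1.3, 0, 0, 5.5], [0, 0, 0, 0, 5.5], [0, 0, 0, 0, 5.5], [0, 0, 0, 0, 5.5], [0, 0, 0, 0, 5.5]],
])

```text
t: 24.22
tool_pos: [0.4856, -0.172, 0.1211]
tcp_rot: [[-1.0, 0.0, 0.001], [0.0, 1.0, -0.001], [-0.001, -0.001, -1.0]]
wrist_force: [0.9, -0.6, -3.7]
opening: 0.661
grip_force: 65.0
```

Run:
```python
from h import *
s=r.state();im=read_camera("wrist").copy();k=cam("wrist",s);print(s["tool_pos"].round(4),s["opening"])
c=np.array([.4505,-.175]);th=np.radians(4.7);u=np.array([np.cos(th),np.sin(th)]);v=np.array([-u[1],u[0]])
W=[(x,y,.024) for x,y in [c-.0805*u+.046*v,c-.0805*u-.046*v,c+.0805*u+.046*v,c+.0805*u-.046*v,c-.009*u+.046*v,c-.009*u-.046*v]]
q=proj(W,k);print(q.round())
for p in q:cv2.drawMarker(im,tuple(int(t) for t in p),(255,0,0),0,9)
cv2.imwrite("pics/w10.png",im[:,:,::-1])
```

```text
[ 0.4856 -0.172   0.1211] 0.6612978316089066
[[331.  23.]
 [196.  35.]
 [339. 243.]
 [225. 252.]
 [335. 131.]
 [210. 141.]]
```

View pics/w10.png

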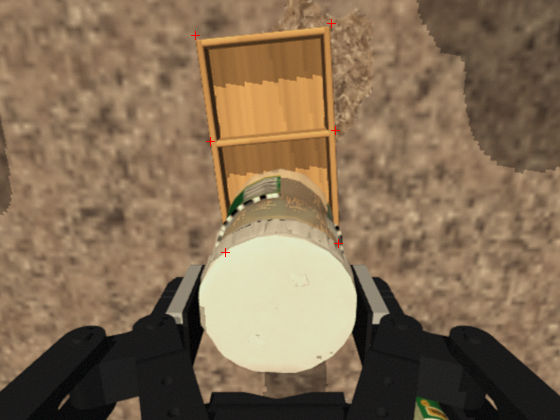

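Predicted crosses match the divider ((212,141)–(334,131)) and the near corners to within 4 mm or so. The jar is over the large pocket. Lowering.

>>> drive_tool([
  [[-0.2, 0, 1.2, 0, 5.5], [0, 0, 2.0, 0, 5.5], [0, 0, 2.0, 0, 5.5], [0, 0, 1.2, 0, 5.5], [0, 0, 0.6, 0, 5.5], [0, 0, 0.2, 0, 5.5], [0, 0, 0, 0, 5.5], [0, 0, 0, 0, 5.5], [0, 0, 0, 0, 5.5]],
])

```text
t: 25.02
tool_pos: [0.488, -0.1717, 0.0499]
tcp_rot: [[-1.0, -0.0, 0.002], [-0.0, 1.0, -0.001], [-0.002, -0.001, -1.0]]
wrist_force: [0.6, 0.0, -2.7]
opening: 0.664
grip_force: 65.2
```

>>> drive_tool([
  [[0, 0, 0.1, 0, 5.5], [0, 0, 0, 0, 5.5], [0, 0, 0, 0, 5.5]],
])

```text
t: 25.27
tool_pos: [0.4871, -0.1711, 0.0482]
tcp_rot: [[-1.0, -0.0, 0.001], [-0.0, 1.0, -0.0], [-0.001, -0.0, -1.0]]
wrist_force: [-0.4, -0.6, -3.7]
opening: 0.666
grip_force: 65.2
```

>>> drive_tool([
  [[0, 0, 0.1, 0, 5.5], [0, 0, 0, 0, 5.5], [0, 0, 0, 0, 5.5]],
])

```text
t: 25.52
tool_pos: [0.4874, -0.1712, 0.0475]
tcp_rot: [[-1.0, -0.0, 0.001], [-0.0, 1.0, -0.0], [-0.001, -0.0, -1.0]]
wrist_force: [-0.8, 0.5, 1.2]
opening: 0.666
grip_force: 65.5
```

>>> drive_tool([
  [[0, 0, 0.05, 0, 5.5], [0, 0, 0, 0, 5.5], [0, 0, 0, 0, 5.5]],
])

```text
t: 25.77
tool_pos: [0.4876, -0.1712, 0.0475]
tcp_rot: [[-1.0, -0.0, 0.002], [-0.0, 1.0, -0.0], [-0.002, -0.0, -1.0]]
wrist_force: [-0.8, 1.6, 5.8]
opening: 0.666
grip_force: 66.0
```

>>> drive_tool([
  [[0, 0, -0.15, 0, 5.5], [0, 0, 0, 0, 8.0], [0, 0, 0, 0, 8.0], [0, 0, 0, 0, 8.0], [0, 0, 0, 0, 8.0], [0, 0, -2, 0, 8.0], [0, 0, -3, 0, 8.0], [0, 0, -3.5, 0, 8.0], [0, 0, -3.5, 0, 8.0], [0, 0, 0, 0, 8.0]],
])

```text
t: 26.6
tool_pos: [0.4919, -0.1735, 0.1755]
tcp_rot: [[-1.0, -0.0, 0.012], [-0.0, 1.0, -0.006], [-0.012, -0.006, -1.0]]
wrist_force: [1.3, -0.9, 1.1]
opening: 0.937
grip_force: 0.0
```

>>> drive_tool([
  [[-0.8, 2.5, 0, 0, 8.54], [-1.1, 3.4, 0, 0, 8.54], [-1.1, 3.4, 0, 0, 8.54], [-1.1, 3.4, 0, 0, 8.54], [-1.1, 3.4, 0, 0, 8.54], [-1.1, 3.4, 0, 0, 8.54], [-1.1, 3.4, 0, 0, 8.54], [-1.1, 3.4, 0, 0, 8.54], [-1.1, 3.4, 0, 0, 8.54], [-1.1, 3.4, 0, 0, 8.54]],
])

```text
t: 27.43
tool_pos: [0.5941, 0.1618, 0.1676]
tcp_rot: [[-1.0, -0.0, 0.0], [-0.0, 1.0, -0.0], [-0.0, -0.0, -1.0]]
wrist_force: [1.7, -0.9, 0.6]
opening: 1.0
grip_force: 0.0
```

>>> drive_tool([
  [[0, 0.2, 3, 0, 8.54], [0, 0, 3, 0, 8.54], [0, 0, 3, 0, 8.54], [0, 0, 1.5, 0, 8.54], [0, 0, 0, 0, 8.54], [0, 0, 0, 0, 8.54], [0, 0, 0, 0, 8.54]],
])

```text
t: 28.02
tool_pos: [0.595, 0.1621, 0.0641]
tcp_rot: [[-1.0, -0.0, 0.002], [-0.0, 1.0, 0.0], [-0.002, 0.0, -1.0]]
wrist_force: [0.9, -0.5, 0.0]
opening: 0.997
grip_force: 0.0
```

```bash
python3 look.py w11 slim_jar_a
```

```text
28.02 [0.595  0.1621 0.0641] [ 0.9 -0.5  0. ] 0.9973455415620914
slim_jar_a 0.95 [513.  91.] [0.5198 0.2517] 65.1
slim_jar_a 0.74 [392. 349.] [0.6541 0.2155] 57.4
slim_jar_a 0.7 [278. 351.] [0.6526 0.1627] 39.3
slim_jar_a 0.69 [ 11. 326.] [0.6408 0.0313] 101.5
slim_jar_a 0.68 [315.   8.] [0.4968 0.1749] 72.4
```

View pics/w11.png

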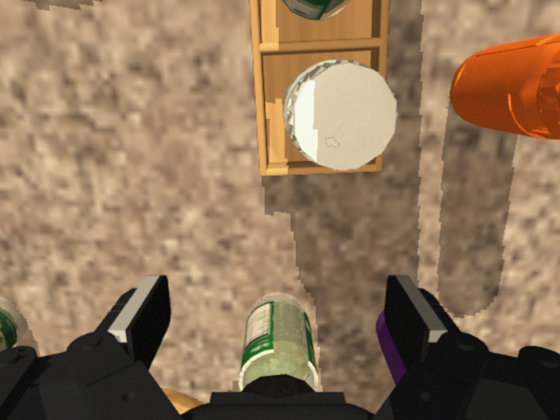

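Slim jar body at (279,335) is centred between the fingers, purple at (390,340) stays outside the right finger. Bottle A sits in the far pocket. I check the paper-towel stand's position before sliding in.

Run:
```python
from h import *
k=cam("scene")
S=lambda p:np.array(p)/3+[170,130]
print("towel base left/right/front",back([S((533,228)),S((570,243)),S((630,212))],.005,k).round(3))
print("top view stand",back([(280.,161.),(292.,165.)],.01,cam("top")).round(3))
print(r.state()["tool_pos"])
```

```text
towel base left/right/front [[ 0.76   0.034]
 [ 0.773 -0.007]
 [ 0.861  0.022]]
top view stand [[0.758 0.073]
 [0.745 0.032]]
[0.5957138  0.16218091 0.0649449 ]
```

>>> drive_tool([
  [[-1.5, 0, 0, 0, 8.54], [-2.0, 0, 0, 0, 8.54], [-2.0, 0, 0, 0, 8.54], [-2.0, 0, 0, 0, 8.54], [-1.2, 0, 0, 0, 8.54], [0, 0, 0, 0, 8.54], [0, 0, 0, 0, 8.54]],
])

```text
t: 28.7
tool_pos: [0.6819, 0.162, 0.0642]
tcp_rot: [[-1.0, 0.0, 0.002], [0.0, 1.0, 0.0], [-0.002, 0.0, -1.0]]
wrist_force: [-0.6, 0.7, -0.1]
opening: 1.001
grip_force: 0.0
```

>>> drive_tool([
  [[0, 0, 1.2, 0, 8.54], [0, 0, 1.1, 0, 8.54], [0, 0, 0, 0, 8.54], [0, 0, 0, 0, 8.54]],
])

```text
t: 29.03
tool_pos: [0.6781, 0.1618, 0.0377]
tcp_rot: [[-1.0, -0.0, -0.004], [-0.0, 1.0, -0.001], [0.004, -0.001, -1.0]]
wrist_force: [-0.1, -1.1, 0.3]
opening: 0.997
grip_force: 0.0
```

>>> drive_tool([
  [[0, 0, 0, 0, 4.0], [0, 0, 0, 0, 4.0], [0, 0, 0, 0, 4.0], [0, 0, 0, 0, 4.0], [0, 0, 0, 0, 4.0], [0, 0, 0, 0, 4.0], [0, 0, 0, 0, 4.0], [0, 0, 0, 0, 4.0]],
])

```text
t: 29.7
tool_pos: [0.6816, 0.1622, 0.0407]
tcp_rot: [[-1.0, -0.0, 0.002], [-0.0, 1.0, 0.0], [-0.002, 0.0, -1.0]]
wrist_force: [0.3, 0.5, 4.4]
opening: 0.511
grip_force: 61.3
```

>>> drive_tool([
  [[0, 0, -1.0, 0, 4.0], [0, 0, -1.5, 0, 4.0], [0, 0, -1.5, 0, 4.0], [1.4, 0, 0, 0, 4.0], [2.2, 0, 0, 0, 4.0], [2.2, 0, 0, 0, 4.0], [2.2, 0, 0, 0, 4.0], [0, 0, -2.5, 0, 4.0], [0, 0, -2.5, 0, 4.0], [0, 0, -2.5, 0, 4.0]],
])

```text
t: 30.53
tool_pos: [0.5981, 0.1616, 0.1543]
tcp_rot: [[-1.0, -0.0, -0.004], [-0.0, 1.0, -0.001], [0.004, -0.001, -1.0]]
wrist_force: [0.8, -0.4, -0.3]
opening: 0.51
grip_force: 61.1
```

>>> drive_tool([
  [[1.9, -2.0, 0, 0, 4.0], [1.9, -2.0, 0, 0, 4.0], [1.9, -2.0, 0, 0, 4.0], [1.9, -2.0, 0, 0, 4.0], [1.9, -2.0, 0, 0, 4.0], [1.9, -2.0, 0, 0, 4.0], [1.9, -2.0, 0, 0, 4.0], [1.9, -2.0, 0, 0, 4.0], [1.9, -2.0, 0, 0, 4.0], [1.9, -2.0, 0, 0, 4.0]],
])

```text
t: 31.37
tool_pos: [0.4089, -0.0386, 0.1546]
tcp_rot: [[-1.0, -0.001, -0.001], [-0.001, 1.0, 0.0], [0.001, 0.0, -1.0]]
wrist_force: [0.3, -0.4, -0.5]
opening: 0.507
grip_force: 61.2
```

>>> drive_tool([
  [[0.4, -2.8, 0, 0, 4.0], [0, -2.8, 0, 0, 4.0], [0, -2.8, 0, 0, 4.0], [0, -2.8, 0, 0, 4.0], [0, -2.0, 0, 0, 4.0], [0, -0.9, 0, 0, 4.0], [0, 0, 0, 0, 4.0], [0, 0, 0, 0, 4.0], [0, 0, 0, 0, 4.0], [0, 0, 0, 0, 4.0]],
])

```text
t: 32.2
tool_pos: [0.4065, -0.1777, 0.1546]
tcp_rot: [[-1.0, -0.002, -0.001], [-0.002, 1.0, 0.001], [0.001, 0.001, -1.0]]
wrist_force: [-0.4, 0.0, -0.1]
opening: 0.509
grip_force: 61.3
```

Run:
```python
from h import *
s=r.state();im=read_camera("wrist");k=cam("wrist",s);print(s["tool_pos"].round(4),s["opening"],s["wrist_force"].round(1))
c=np.array([.452,-.175]);th=np.radians(4.7);u=np.array([np.cos(th),np.sin(th)]);v=np.array([-u[1],u[0]])
W=[(*(c-.0805*u+.046*v),.024),(*(c-.0805*u-.046*v),.024)];print("near corners pred",proj(W,k).round())
for d in finder.masks_of("short_tray","wrist"):
    m=d["pixels"].astype(np.uint8);h=cv2.findContours(m,0,2)[0];h=max(h,key=len)[:,0].astype(float)
    a1=h[np.argmin(h.sum(1))];a2=h[np.argmin(h[:,1]-h[:,0])];print(d["score"],a1,a2,back([a1,a2],.024,k).round(4))
for t in("slim_jar_a","wide_jar"):
  for d in finder.masks_of(t,"wrist"):print(t,d["score"],d["location"])
```

```text
[ 0.4065 -0.1777  0.1546] 0.5090325970404204 [-0.4  0.  -0.1]
near corners pred [[328. 138.]
 [217. 147.]]
0.94 [221. 146.] [325. 139.] [[ 0.3746 -0.2243]
 [ 0.3687 -0.1383]]
slim_jar_a 0.95 [280.8, 288.0]
slim_jar_a 0.42 [406.5, 414.6]
```

>>> drive_tool([
  [[-0.1, -0.1, 2.0, 0, 4.0], [0, 0, 2.5, 0, 4.0], [0, 0, 2.5, 0, 4.0], [0, 0, 2.0, 0, 4.0], [0, 0, 1.2, 0, 4.0], [0, 0, 0.5, 0, 4.0], [0, 0, 0.1, 0, 4.0], [0, 0, 0, 0, 4.0], [0, 0, 0, 0, 4.0]],
])

```text
t: 33.15
tool_pos: [0.4088, -0.1806, 0.0478]
tcp_rot: [[-1.0, -0.0, 0.002], [-0.0, 1.0, -0.001], [-0.002, -0.001, -1.0]]
wrist_force: [-0.5, -0.9, -1.2]
opening: 0.509
grip_force: 61.3
```

>>> drive_tool([
  [[0, 0, 0.1, 0, 4.0], [0, 0, 0, 0, 4.0], [0, 0, 0, 0, 4.0]],
])

```text
t: 33.4
tool_pos: [0.4083, -0.1804, 0.0464]
tcp_rot: [[-1.0, -0.0, 0.001], [-0.0, 1.0, -0.001], [-0.001, -0.001, -1.0]]
wrist_force: [0.5, -0.4, -1.1]
opening: 0.509
grip_force: 61.3
```

>>> drive_tool([
  [[0, 0, 0.1, 0, 4.0], [0, 0, 0, 0, 4.0], [0, 0, 0, 0, 4.0]],
])

```text
t: 33.65
tool_pos: [0.4078, -0.18, 0.0448]
tcp_rot: [[-1.0, -0.0, -0.0], [-0.0, 1.0, 0.0], [0.0, 0.0, -1.0]]
wrist_force: [-0.3, -0.3, -1.3]
opening: 0.506
grip_force: 61.3
```

>>> drive_tool([
  [[0, 0, 0.1, 0, 4.0], [0, 0, 0, 0, 4.0], [0, 0, 0, 0, 4.0]],
])

```text
t: 33.9
tool_pos: [0.4083, -0.1801, 0.0446]
tcp_rot: [[-1.0, -0.0, 0.001], [-0.0, 1.0, -0.0], [-0.001, -0.0, -1.0]]
wrist_force: [-1.3, 1.1, 5.0]
opening: 0.505
grip_force: 61.8
```

Contact with the floor. Now release, rise and back away, then check all positions with both fixed cameras.

>>> drive_tool([
  [[0, 0, -0.1, 0, 4.0], [0, 0, 0, 0, 6.6], [0, 0, 0, 0, 6.6], [0, 0, 0, 0, 6.6], [0, 0, 0, 0, 6.6], [0, 0, -2, 0, 6.6], [0, 0, -3, 0, 6.6], [0, 0, -3.5, 0, 6.6], [0, 0, -3.5, 0, 6.6], [0, 0, -3, 0, 6.6]],
])

```text
t: 34.73
tool_pos: [0.408, -0.1802, 0.197]
tcp_rot: [[-1.0, -0.0, 0.001], [-0.0, 1.0, -0.001], [-0.001, -0.001, -1.0]]
wrist_force: [1.2, 0.0, -0.4]
opening: 0.771
grip_force: 0.0
```

>>> drive_tool([
  [[0, 3.4, -1, 0, 6.6], [0, 3.4, -1, 0, 6.6], [0, 3.4, -1, 0, 6.6], [0, 3.4, -1, 0, 6.6], [0, 3.4, -1, 0, 6.6], [0, 0, 0, 0, 6.6], [0, 0, 0, 0, 6.6], [0, 0, 0, 0, 6.6]],
])

```text
t: 35.4
tool_pos: [0.4077, -0.0101, 0.2446]
tcp_rot: [[-1.0, -0.001, -0.0], [-0.001, 1.0, -0.001], [0.0, -0.001, -1.0]]
wrist_force: [-0.5, 0.7, -0.6]
opening: 0.778
grip_force: 0.0
```

Run:
```python
from h import *
print(r.state()["tool_pos"])
for n in("top","scene"):
    read_camera(n);k=cam(n);print(n)
    for t in DIM:
        for d in finder.masks_of(t,n):
            x,e=locate(t,d["pixels"],k);print(t,round(d["score"],2),np.round(d["location"]),x.round(3),e.round(1))
```

```text
[ 0.4077026  -0.01009952  0.24458469]
top
wide_jar 0.64 [355. 243.] [ 0.484 -0.171] 0.5
wide_jar 0.24 [356. 251.] [ 0.45  -0.167] 14.4
slim_jar_a 0.64 [317. 180.] [ 0.684 -0.05 ] 1.0
slim_jar_a 0.61 [358. 266.] [ 0.409 -0.183] 1.4
slim_jar_a 0.57 [244. 249.] [0.457 0.183] 0.2
slim_jar_a 0.56 [221. 176.] [0.686 0.256] 0.7
slim_jar_a 0.5 [211. 231.] [0.516 0.289] 0.3
squat_bottle_a 0.53 [244. 226.] [0.526 0.189] 0.3
squat_bottle_a 0.5 [244. 270.] [0.391 0.181] 0.4
candle 0.72 [341. 169.] [ 0.716 -0.125] 5.5
tin 0.87 [170. 254.] [0.446 0.421] 0.4
scene
wide_jar 0.68 [290. 247.] [ 0.488 -0.163] 1.3
slim_jar_a 0.92 [226. 189.] [0.465 0.205] 0.9
slim_jar_a 0.91 [339. 208.] [ 0.684 -0.048] 0.6
slim_jar_a 0.91 [287. 170.] [0.687 0.256] 1.1
slim_jar_a 0.73 [234. 167.] [0.517 0.292] 1.1
slim_jar_a 0.57 [260. 260.] [ 0.412 -0.174] 1.4
squat_bottle_a 0.88 [204. 196.] [0.396 0.199] 2.5
squat_bottle_a 0.69 [250. 187.] [0.536 0.204] 1.5
candle 0.74 [374. 218.] [ 0.733 -0.12 ] 0.7
tin 0.91 [202. 171.] [0.45  0.428] 0.7
```

All five sit upright at their pocket centres, and the leftover jar, candle, tin and look-alikes are where they were.

```bash
python3 -c "
from plant import r
print(r.hand_in())"
```

```text
the job is handed in; nothing more can be done
None
```

Both trays are made up as asked and the job was handed in at about 36 s of the 120 s; the final camera check showed all five pieces upright at their pocket centres and the leftover slim jar, candle and tin where they started.

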